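Turn the sorting guide's leaf and weigh it down

TASK

Turn the stiff top leaf of the open ring binder over its rings so that its other face shows, and weigh it down with the oblong tin that now stands on its narrow side on that leaf. First set the tin down on the bare table clear of the binder, then turn the leaf fully over to lie flat on the other side without flicking or slapping it. At last lay the tin on its broad side on the middle of the face now showing, and leave the other groceries where they are.

Things in the scene. Friction and masses are not known exactly. Their poses are not given: they have to be found in the camera images.
- binder: Open ring binder, fixed flat on the table: 222 mm along its rings (own x), 304 mm across (own y). Origin on the table under the middle of the ring axis, z up. The ring axis runs along own x, 44 mm above the table, with three steel rings of 18 mm radius centred on it. Each side has a paper stack, 13 to 149 mm from the axis, top 41.5 mm above the table.
- leaf (a joint): Turn of the stiff top leaf about the ring axis, rad: 0 flat on the binder's own -y side, 1.57 upright, 3.14 flat on its +y side. The stiff rings (0.2 Nm friction) keep it at any angle where it is left; 2 to 3 N at its edge move it. Leaf 4 mm thick (mid-plane on the ring axis), from 12 to 150 mm from the axis, 210 mm along it, 140 g; lying flat its top is 46 mm above the table.
- leaf_mid (a point): Centre of the leaf's rectangle, 81 mm from the ring axis, in the mid-plane; it turns with the leaf. Its axes are those of the binder while the joint is 0, turned with the leaf about the ring axis.
- clip_grip (a point): Middle of the dark steel clip's upstanding handle, halfway along the outer edge: 174 mm from the ring axis, 20 mm off the leaf's mid-plane. The handle, 32 mm along the rings and 9 mm thick, stands square to the leaf on the face up at joint 0, to 31 mm off the mid-plane. Its 10 mm thick jaw and 30 mm wide tab reach 182 mm from the axis, past the stack: turned over, the handle hangs beside it.
- tin: Flat oblong tin with a paper band, 105 x 28 x 55 mm along own x, y, z, about 0.2 kg. Origin in the middle of the narrow 105 x 28 face it stands on at the start (own z up, on the leaf); lying on a broad side its own y is vertical, up or down. Standing, it tips over flat when pushed near its top. The table beyond the leaf's clip, to the robot's right around x 0.46, y -0.29, is bare.
- tin_center (a point): Centre of the oblong tin, 27.5 mm along own z from its origin.
- can_tall: Bystander: tall round tin can, 74 mm across, 110 high (mm), standing loose on the table by the binder; origin at the centre of its underside.
- can_mid: Bystander: round tin can, 66 mm across, 90 high (mm), standing loose on the table by the binder; origin at the centre of its underside.
- jar: Bystander: amber jar, 68 mm across, 115 high (mm), standing loose on the table by the binder; origin at the centre of its underside.
- tuna: Bystander: low bare round tin, 84 mm across, 36 high (mm), standing loose on the table by the binder; origin at the centre of its underside.
- carton: Bystander: small upright cardboard carton, 55 x 100 x 120 high (mm), standing loose on the table by the binder; origin at the centre of its underside.
- soup: Bystander: round tin can, 66 mm across, 100 high (mm), standing loose on the table by the binder; origin at the centre of its underside.
There are look-alikes about, which are no part of the job. Leave any blue or pink look-alike of the tin alone.

How it is judged (in metres and radians):
On the way, in this order (a step that is already met when the one before it is completed fails the run):
1. the tin set down on the bare table and let go, the leaf not yet turned (height (world z) of tin_center below 0.0545 m and value of joint leaf below 0.15 rad and contact force between tin and the fingers below 0.1 N and linear speed of tin below 0.05 m/s), for 0.2 s.
2. the leaf turned over to lie flat on the other side, the tin still on the table (value of joint leaf above 3.06 rad and height (world z) of tin_center below 0.0545 m), for 0.2 s.
At the end, for the whole second after the job is handed in: The leaf lies flat on the binder's other side (joint above 3.06 rad), and the tin lies at rest on a broad side (within 0.12 rad) on it, its centre within 40 mm of the leaf's centre seen from above and 54 to 66 mm above the table (value of joint leaf above 3.06 rad and (angle between tin's own y axis and vertical below 0.12 rad or angle between tin's own y axis and vertical above 3.02 rad) and horizontal distance between tin_center and leaf_mid below 0.04 m and height (world z) of tin_center between 0.054 and 0.066 m and linear speed of tin below 0.02 m/s); the robot touches nothing.
It fails at once if another grocery moved by more than 30 mm (distance of any of can_tall, can_mid, jar, tuna, carton, soup from where it was at the start of the episode above 0.03 m).
It fails at once if the leaf flicked or slapped over (faster than 5 rad/s) (velocity of joint leaf above 5 rad/s or velocity of joint leaf below -5 rad/s).
It also fails if it takes over 72 s, if anything falls off the work surface, if the arm or the gripper's body presses on something with over 40 N, if the wrist force passes 120 N, or if a joint passes its speed limit or range.

ROBOT

A 6-joint arm with a two-finger parallel gripper is mounted at the origin on the work surface. World frame = base frame: x ahead of the robot, y to its left, z up, the work surface at z = 0. Lengths are in m, angles in degrees, forces in N, time in s.
With the tool pointing down it reaches from about 0.4 to 0.825 m from the base axis. Payload 7 kg.
Tool frame: the origin (TCP) lies midway between the tips of the shut fingers; the grasp point (between the pads) lies 19 mm behind it; z points along the fingers, y is the direction in which the jaws open and shut (so a half turn about z gives the same grasp; the last joint's range is limited). The gripper opens to 88 mm and grips with 3 to 60 N. Pads are 19 mm wide; open, the fingers measure 130 mm over their backs; the gripper's body (78 mm by 193 mm) begins 47 mm behind the grasp point.
Start: joints at [-47.034, 20.546, 0.682, 0, -70.136, -16.507], TCP at [0.301, -0.604, 0.227] pointing down, gripper open.
Joint ranges: [-176.03, 176.03], [-82.01, 121.73], [-58.28, 71.71], [-173.87, 95.51], [-174.79, -0.11], [-173.66, 173.66]. Speed limits (degrees/s): [136.94, 136.94, 172.46, 180, 180, 180].

INTERFACE

Orientations are given as [roll, pitch, yaw] about the fixed x, y, z axes, in that order (R = Rz(yaw) Ry(pitch) Rx(roll)).
In Python, from plant import r gives the robot as it stands.
- The arm moves only by the tool carry_out, never from a script. Its argument "motion" is one flat list of numbers, 7 for each row, row after row: the turn, a rotation vector about the tool's x, y, z in degrees, then the shift along the tool's x, y, z in cm, then the finger opening in cm, from 0 to 8.76. A call has 1 to 20 rows; each row shifts and turns the commanded pose from where the row before left it, along the tool's axes as they then stand; what a row does not reach is not made up. A row lasts 1/12 s, in which the tool goes at most 41.7 mm and 7.16 degrees, less where a joint would pass 70% of its speed; a pose out of reach is approached as far as the arm can. A call is refused whole if a number of a shift passes 4.17 or a number of a turn 7.16, either way. A call with a gripper value outside its range is refused whole. The fingers move at their own pace and stop on an object; "grip_force" is the grip in N (left out, the last holds). Time passes only in rows, so rows that do not move let the fingers close. It gives the time, the measured TCP pose, the force and the opening at its end, in the units of the state.
- r.get_state(): the state, without advancing time (a new reading comes with each control period).
- r.capture(name): name is "side" or "top"; returns a dict with "pixels" (384x512x3 uint8, red, green, blue), "K" (3x3 intrinsics, pixels), "k1" (the pictures are not rectified: a ray, as slopes to the right and down, at radius r is drawn at 1 + k1 r^2 times it, then the intrinsics apply), "R" (3x3) and "t" (3): a world point X has camera coordinates R X + t. Camera axes: x right, y down, z forward; pixel columns grow to the right and rows downward; lengths in m; the calibration is good to about 2 mm. A picture is of the moment at which its call begins. There is no depth.
- r.close_job(): hands the job in, once; it reports no verdict.
The state is a dict: "time_s": time; "joints": joint angles; "qd": joint speeds; "joint_torque": joint torques, N m; "tcp_pos": TCP position; "eef_rot": TCP orientation; "contact_force": force on the tool from outside, world axes, zero at the start; "moment": the same for the moment, N m; "gripper_width": finger opening in m.
Only numpy, scipy, OpenCV 4.12 (cv2) and the standard library are available. Lean on these libraries where they do the work, as an engineer would, in place of code of your own. Each camera call takes 0.05 s, during which the arm holds its last target. There are 200 camera calls.

## Working session

There is one attempt and no reset: what is moved stays moved. The work goes in short steps, Python scripts to look and compute and a tool call to move; the robot and the scene stay as the last step left them, time stands still between calls to the robot, and variables do not carry over. Pictures are saved under pics/ and viewed, about 8 in all and at most 12, crops included, and the job is handed in when it is done.

Besides the shell and the picture viewer there is one more tool, called after "Call:" by a JSON object that holds its "method" and its "body", one argument or row to a line. carry_out: Moves the arm, as the interface text tells. Its arguments: {"type":"object","properties":{"motion":{"type":"array"},"grip_force":{"type":"number"}},"required":["motion"]}

```bash
mkdir -p pics; ls; cat > h.py <<'E'
import numpy as np, cv2
from plant import r
def cap(n):
    d=r.capture(n); return d
def save(d,f,box=None,s=1):
    im=d["pixels"][:,:,::-1]
    if box: im=im[box[1]:box[3],box[0]:box[2]]
    cv2.imwrite("pics/"+f,cv2.resize(im,None,fx=s,fy=s,interpolation=cv2.INTER_CUBIC))
def ray(d,u,v):
    K,k=np.array(d["K"]),d["k1"]
    p=cv2.undistortPoints(np.array([[[u,v]]],float),K,np.array([k,0,0,0.]))[0,0]
    R,t=np.array(d["R"]),np.array(d["t"])
    return -R.T@t, R.T@np.array([p[0],p[1],1])
def onz(d,u,v,z):
    o,q=ray(d,u,v); return o+q*(z-o[2])/q[2]
def proj(d,X):
    R,t=np.array(d["R"]),np.array(d["t"])
    return cv2.projectPoints(np.array(X,float).reshape(-1,1,3),cv2.Rodrigues(R)[0],t,np.array(d["K"]),np.array([d["k1"],0,0,0.]))[0][:,0]
E
python3 - <<'E'
from h import *
for n in("top","side"):
    d=cap(n); save(d,n+"0.png",None,1.5); print(n,-np.array(d["R"]).T@d["t"],d["k1"])
s=r.get_state(); print(s["tcp_pos"],s["eef_rot"],s["time_s"])
E
```

```text
pics
top [0.42837305 0.04827664 1.07650267] -0.12086102451197404
side [0.5075278  0.68098291 0.50657222] 0.0016807168954328514
[ 0.30053623 -0.60391451  0.22572519] [ 1.79916139e+02 -5.86846138e-03 -1.53546573e+02] 0.1
```

View pics/top0.png

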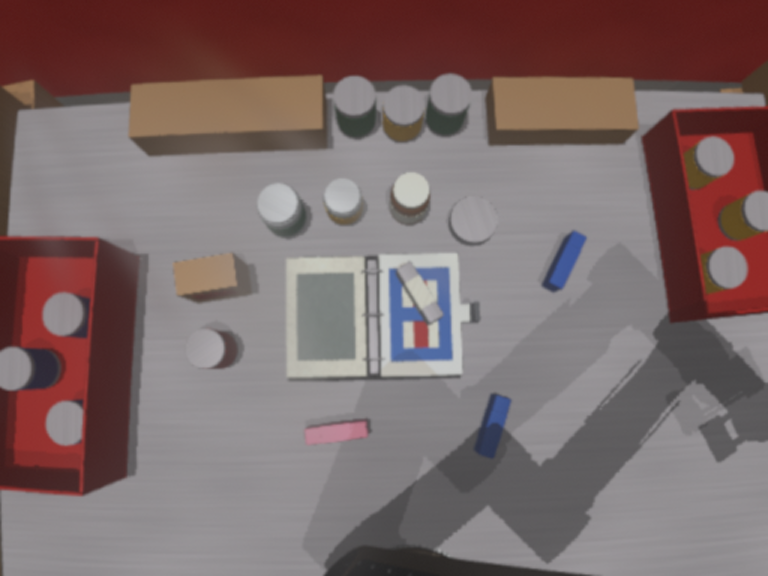

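View pics/side0.png

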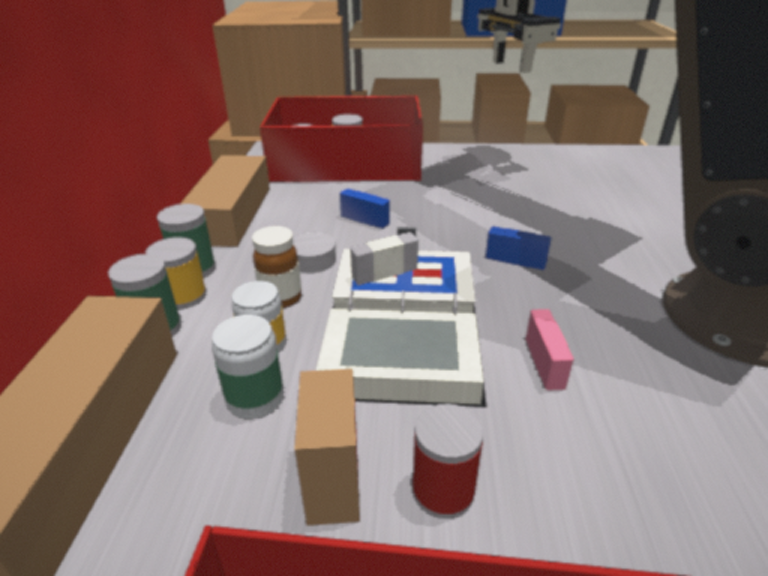

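The top view (768x576) shows the binder spanning about (286–462, 254–380), with its ring axis at column 373. The leaf is on the right, the clip is at (472,312), and the tin's top face is at about (419,291). Blue look-alikes are at (565,260) and (493,425), the pink one at (337,432). The side view agrees.

```bash
python3 - <<'E'
from h import *
d=cap("top"); save(d,"crop1.png",(180,160,335,260),5)
for n,u,v,z in [("bl TL",286,258,.0415),("TR",460,254,.046),("BR",462,376,.046),("BL",288,380,.0415),("axT",373,258,.044),("axB",373,376,.044),("clip",475,312,.07),("tin",419,291,.101),
 ("blue1",575,235,.055),("blue1b",553,288,.055),("blue2",503,400,.055),("blue2b",487,455,.055),("tuna",474,220,.036),("jar",411,190,.115),("carton",205,270,.12),("soup",207,348,.1),("clip",463,312,.046)]:
    print(n,onz(d,u/1.5,v/1.5,z).round(3))
E
```

```text
bl TL [0.623 0.202 0.042]
TR [ 0.621 -0.101  0.046]
BR [ 0.411 -0.095  0.046]
BL [0.412 0.2   0.042]
axT [0.618 0.05  0.044]
axB [0.415 0.056 0.044]
clip [ 0.517 -0.118  0.07 ]
tin [ 0.551 -0.023  0.101]
blue1 [ 0.648 -0.304  0.055]
blue1b [ 0.556 -0.258  0.055]
blue2 [ 0.369 -0.162  0.055]
blue2b [ 0.278 -0.131  0.055]
tuna [ 0.683 -0.13   0.036]
jar [ 0.717 -0.015  0.115]
carton [0.593 0.322 0.12 ]
soup [0.468 0.324 0.1  ]
clip [ 0.52  -0.101  0.046]
```

View pics/crop1.png

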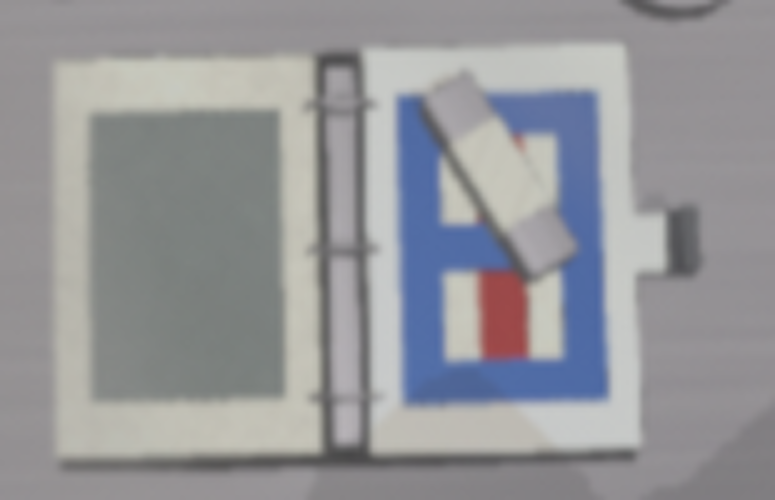

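The crop shows the tin's top-face corners at (427,98), (466,72), (577,247) and (534,275), the rings at (341,103), (345,250) and (347,398), and the clip handle at (684,240).

```bash
python3 - <<'E'
from h import *
d=cap("top")
f=lambda u,v,z: onz(d,(u+.5)/5-.5+180,(v+.5)/5-.5+160,z)[:2].round(4)
P=[f(*p,.101) for p in [(427,98),(466,72),(577,247),(534,275)]]
print("tin",P,np.mean(P,0)); a=P[2]-P[1]+P[3]-P[0]; print(np.degrees(np.arctan2(a[1],a[0])),np.linalg.norm(a)/2)
for p in [(341,103),(345,250),(347,398)]: print("ring",f(*p,.062))
for p in [(627,43),(640,448),(370,455),(362,48)]: print("leaf",f(*p,.046))
print("hand",f(684,205,.075),f(684,274,.075),f(669,240,.06),f(698,240,.075))
for p in [(54,60),(60,460)]: print("Lcorner",f(*p,.0415))
E
```

```text
tin [array([0.5887, 0.0106]), array([ 0.6011, -0.009 ]), array([ 0.5134, -0.06  ]), array([ 0.5004, -0.0386])] [ 0.5509  -0.02425]
-150.34635394364182 0.10126208569844887
ring [0.5937 0.0529]
ring [0.5186 0.0529]
ring [0.4442 0.0539]
leaf [ 0.6239 -0.0967]
leaf [ 0.4147 -0.0942]
leaf [0.4153 0.0431]
leaf [0.6249 0.0414]
hand [ 0.5352 -0.1176] [ 0.5006 -0.1159] [ 0.5192 -0.1115] [ 0.5174 -0.1238]
Lcorner [0.624  0.2023]
Lcorner [0.4168 0.2013]
```

```bash
cat >> h.py <<'E'
from scipy.spatial.transform import Rotation as Ro
def go(*wps):
    """wps: (xyz, rpy); prints tool-frame turn (deg) then shift (cm), turn first"""
    s=r.get_state(); p=np.array(s["tcp_pos"]); A=Ro.from_euler("xyz",s["eef_rot"],degrees=True)
    print("now t",round(s["time_s"],2),p.round(4),np.round(s["eef_rot"],1),"F",np.round(s["contact_force"],1),"w",round(s["gripper_width"],4))
    for x,e in wps:
        B=Ro.from_euler("xyz",e,degrees=True) if e is not None else A
        t=(A.inv()*B).as_rotvec(degrees=True); sh=B.inv().apply(np.array(x)-p)*100
        print("turn",t.round(2),"shift",sh.round(2),"rows",max(np.ceil(abs(t).max()/7.1),np.ceil(np.linalg.norm(sh)/4.15)))
        p,A=np.array(x),B
E
python3 - <<'E'
from h import *
go(([.551,-.0243,.19],[180,0,-149.7]),([.551,-.0243,.057],None))
E
```

```text
now t 0.2 [ 0.3006 -0.604   0.226 ] [ 179.9   -0.  -153.5] F [-0.4 -0.4  0.3] w 0.088
turn [ 0.06 -0.   -3.85] shift [-50.87  37.42   3.6 ] rows 16.0
turn [0. 0. 0.] shift [ 0.  -0.  13.3] rows 4.0
```

Call:
{"method": "carry_out", "body": {
  "motion": [0, 0, -3.85, 0, 0, 0, 6, 0, 0, 0, -3.18, 2.34, 0.225, 6, 0, 0, 0, -3.18, 2.34, 0.225, 6, 0, 0, 0, -3.18, 2.34, 0.225, 6, 0, 0, 0, -3.18, 2.34, 0.225, 6, 0, 0, 0, -3.18, 2.34, 0.225, 6, 0, 0, 0, -3.18, 2.34, 0.225, 6, 0, 0, 0, -3.18, 2.34, 0.225, 6, 0, 0, 0, -3.18, 2.34, 0.225, 6, 0, 0, 0, -3.18, 2.34, 0.225, 6, 0, 0, 0, -3.18, 2.34, 0.225, 6, 0, 0, 0, -3.18, 2.34, 0.225, 6, 0, 0, 0, -3.18, 2.34, 0.225, 6, 0, 0, 0, -3.18, 2.34, 0.225, 6, 0, 0, 0, -3.18, 2.34, 0.225, 6, 0, 0, 0, -3.18, 2.34, 0.225, 6, 0, 0, 0, -3.17, 2.32, 0.225, 6, 0, 0, 0, 0, 0, 0, 6, 0, 0, 0, 0, 0, 0, 6]
}}

```text
time_s: 1.78
tcp_pos: [0.5514, -0.0226, 0.19]
eef_rot: [180.0, -0.0, -149.5]
contact_force: [-0.4, 0.1, -0.2]
gripper_width: 0.06
```

```bash
python3 - <<'E'
from h import *
go(([.551,-.0243,.057],None))
d=cap("side"); save(d,"s1.png",(180,100,360,280),4)
E
```

```text
now t 1.78 [ 0.5514 -0.0226  0.19  ] [ 180.    -0.  -149.5] F [-0.4  0.1 -0.2] w 0.06
turn [0. 0. 0.] shift [ 0.11 -0.13 13.3 ] rows 4.0
```

View pics/s1.png

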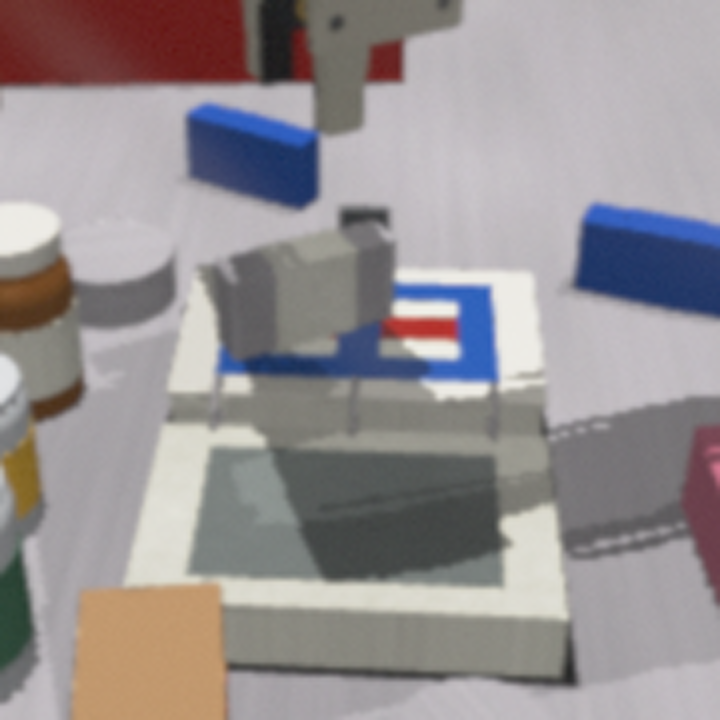

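The gripper hangs above the standing tin, which is at about (305,290) in the crop. I'll go down and grip it.

Call:
{"method": "carry_out", "body": {
  "motion": [0, 0, 0, 0.03, -0.03, 3.3, 6, 0, 0, 0, 0.03, -0.03, 3.3, 6, 0, 0, 0, 0.03, -0.03, 3.3, 6, 0, 0, 0, 0.02, -0.04, 3.4, 6, 0, 0, 0, 0, 0, 0, 6, 0, 0, 0, 0, 0, 0, 2, 0, 0, 0, 0, 0, 0, 2, 0, 0, 0, 0, 0, 0, 2, 0, 0, 0, 0, 0, 0, 2, 0, 0, 0, 0, 0, 0, 2, 0, 0, 0, 0, 0, 0, 2, 0, 0, 0, 0, 0, 0, 2],
  "grip_force": 25
}}

```text
time_s: 2.83
tcp_pos: [0.5514, -0.0259, 0.0589]
eef_rot: [-180.0, 0.1, -149.7]
contact_force: [-1.6, 1.9, 8.2]
gripper_width: 0.028
```

```bash
python3 - <<'E'
from h import *
go(([.551,-.0243,.16],None),([.46,-.27,.16],[180,0,180]),([.46,-.27,.014],None))
E
```

```text
now t 2.83 [ 0.5514 -0.0259  0.0589] [-1.800e+02  1.000e-01 -1.497e+02] F [-1.6  1.9  8.2] w 0.028
turn [0. 0. 0.] shift [ -0.07   0.16 -10.11] rows 3.0
turn [-0.    0.11 30.33] shift [  9.1  -24.57  -0.  ] rows 7.0
turn [0. 0. 0.] shift [ 0.  -0.  14.6] rows 4.0
```

Call:
{"method": "carry_out", "body": {
  "motion": [0, 0, 0, 0, 0, -2, 2, 0, 0, 0, 0, 0, -4, 2, 0, 0, 0, 0, 0, -4.1, 2, 0, 0, 6.07, 0, 0, 0, 2, 0, 0, 6.07, 0, 0, 0, 2, 0, 0, 6.06, 0, 0, 0, 2, 0, 0, 6.06, 0, 0, 0, 2, 0, 0, 6.07, 0, 0, 0, 2, 0, 0, 0, 1.3, -3.5, 0, 2, 0, 0, 0, 1.3, -3.5, 0, 2, 0, 0, 0, 1.3, -3.5, 0, 2, 0, 0, 0, 1.3, -3.5, 0, 2, 0, 0, 0, 1.3, -3.5, 0, 2, 0, 0, 0, 1.3, -3.5, 0, 2, 0, 0, 0, 1.3, -3.5, 0, 2, 0, 0, 0, 0, 0, 3.5, 2, 0, 0, 0, 0, 0, 3.5, 2, 0, 0, 0, 0, 0, 3.5, 2, 0, 0, 0, 0, 0, 0, 2]
}}

```text
time_s: 4.42
tcp_pos: [0.4548, -0.2702, 0.0479]
eef_rot: [179.8, -0.6, 179.8]
contact_force: [-1.6, 0.3, -1.7]
gripper_width: 0.0278
```

```bash
python3 - <<'E'
from h import *
go(([.46,-.27,.0145],None))
d=cap("side"); save(d,"s2.png",(180,60,380,240),4)
E
```

```text
now t 4.42 [ 0.4548 -0.2702  0.0479] [179.8  -0.6 179.8] F [-1.6  0.3 -1.7] w 0.0278
turn [0. 0. 0.] shift [-0.55  0.01  3.33] rows 1.0
```

View pics/s2.png

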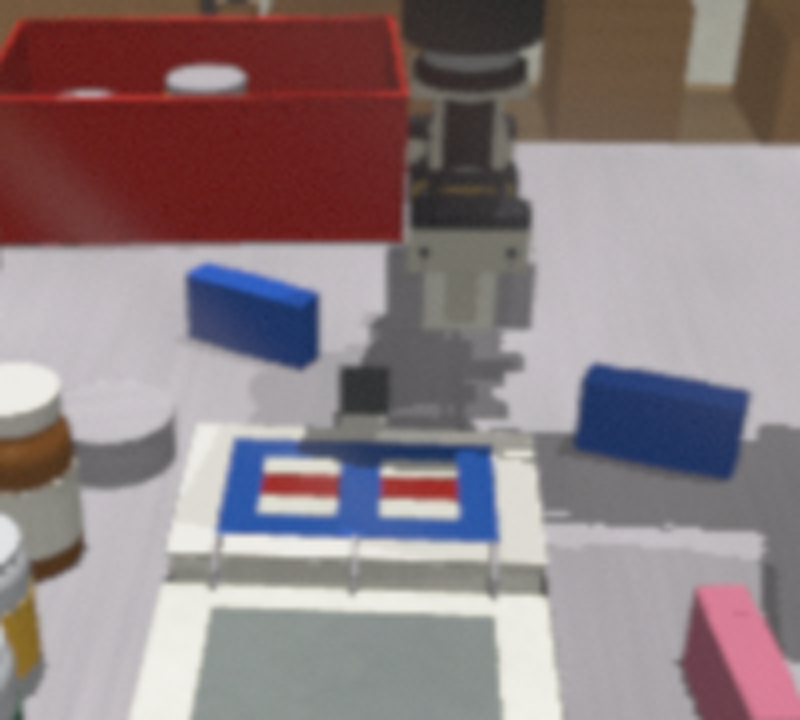

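The tin is held in the gripper above bare table, with the fingers at about (465,290) in the crop. The leaf is bare and still flat.

Call:
{"method": "carry_out", "body": {
  "motion": [0, 0, 0, 0, 0, 1.2, 2, 0, 0, 0, 0, 0, 1.0, 2, 0, 0, 0, 0, 0, 0.6, 2, 0, 0, 0, 0, 0, 0.3, 2, 0, 0, 0, 0, 0, 0, 2]
}}

```text
time_s: 4.88
tcp_pos: [0.4598, -0.271, 0.0228]
eef_rot: [-180.0, -0.0, -180.0]
contact_force: [-0.5, -0.1, -2.0]
gripper_width: 0.0279
```

Call:
{"method": "carry_out", "body": {
  "motion": [0, 0, 0, 0, 0, 0.4, 2, 0, 0, 0, 0, 0, 0.2, 2, 0, 0, 0, 0, 0, 0.2, 2, 0, 0, 0, 0, 0, 0, 2]
}}

```text
time_s: 5.22
tcp_pos: [0.4595, -0.2711, 0.0144]
eef_rot: [180.0, -0.0, 180.0]
contact_force: [0.4, 0.1, -1.4]
gripper_width: 0.028
```

Call:
{"method": "carry_out", "body": {
  "motion": [0, 0, 0, 0, 0, 0.15, 2, 0, 0, 0, 0, 0, 0.1, 2, 0, 0, 0, 0, 0, 0, 2]
}}

```text
time_s: 5.47
tcp_pos: [0.4598, -0.2712, 0.0129]
eef_rot: [-180.0, 0.0, 180.0]
contact_force: [-2.9, 1.4, 8.7]
gripper_width: 0.0279
```

Call:
{"method": "carry_out", "body": {
  "motion": [0, 0, 0, 0, 0, 0, 8.7, 0, 0, 0, 0, 0, 0, 8.7, 0, 0, 0, 0, 0, 0, 8.7, 0, 0, 0, 0, 0, 0, 8.7, 0, 0, 0, 0, 0, 0, 8.7, 0, 0, 0, 0, 0, 0, 8.7, 0, 0, 0, 0, 0, 0, 8.7, 0, 0, 0, 0, 0, 0, 8.7, 0, 0, 0, 0, 0, 0, 8.7, 0, 0, 0, 0, 0, 0, 8.7, 0, 0, 0, 0, 0, -2, 8.7, 0, 0, 0, 0, 0, -1.4, 8.7, 0, 0, 0, 0, 0, 0, 8.7]
}}

```text
time_s: 6.55
tcp_pos: [0.4614, -0.2717, 0.0486]
eef_rot: [-179.9, 0.2, -180.0]
contact_force: [-0.0, 1.0, 0.3]
gripper_width: 0.0867
```

```bash
python3 - <<'E'
from h import *
go(([.46,-.327,.048],None))
d=cap("side"); save(d,"s3.png",(240,60,360,150),6)
E
```

```text
now t 6.55 [ 0.4614 -0.2717  0.0486] [-179.9    0.2 -180. ] F [-0.   1.   0.3] w 0.0867
turn [0. 0. 0.] shift [ 0.14 -5.53  0.06] rows 2.0
```

View pics/s3.png

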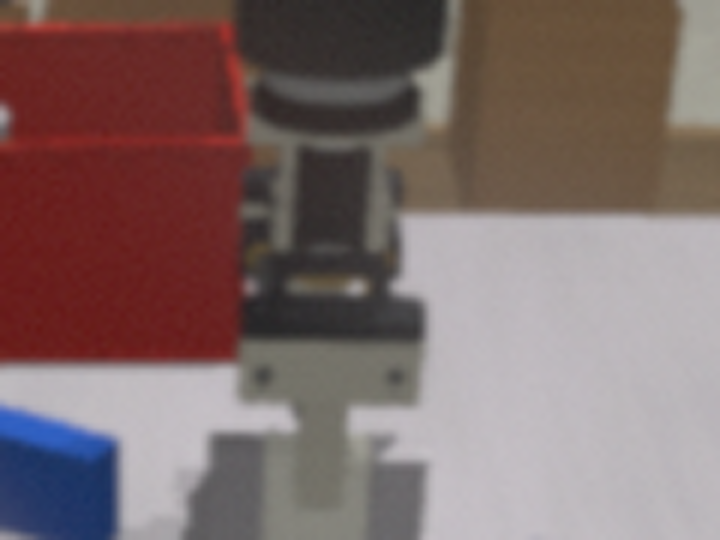

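The tin stands free on the table at (315,490), behind the finger. Next I'll tip it over by moving the open fingers toward -y near its top.

Call:
{"method": "carry_out", "body": {
  "motion": [0, 0, 0, 0, -1.3, 0, 8.7, 0, 0, 0, 0, -1.2, 0, 8.7, 0, 0, 0, 0, -0.5, 0, 8.7, 0, 0, 0, 0, -0.4, 0, 8.7, 0, 0, 0, 0, -0.4, 0, 8.7, 0, 0, 0, 0, -0.4, 0, 8.7, 0, 0, 0, 0, -0.4, 0, 8.7, 0, 0, 0, 0, -0.4, 0, 8.7, 0, 0, 0, 0, -0.3, 0, 8.7, 0, 0, 0, 0, -0.3, 0, 8.7, 0, 0, 0, 0, 0, 0, 8.7, 0, 0, 0, 0, 0, -3, 8.7, 0, 0, 0, 0, 0, -4, 8.7, 0, 0, 0, 0, 0, -2, 8.7]
}}

```text
time_s: 7.77
tcp_pos: [0.4608, -0.3278, 0.1397]
eef_rot: [-179.9, 0.1, -180.0]
contact_force: [0.8, -0.2, 1.3]
gripper_width: 0.0869
```

```bash
python3 - <<'E'
from h import *
go(([.518,-.1205,.14],[180,0,180]),([.518,-.1205,.057],None))
d=cap("side"); save(d,"s4.png",(240,40,380,180),5)
E
```

```text
now t 7.77 [ 0.4608 -0.3278  0.1397] [-1.799e+02  1.000e-01 -1.800e+02] F [ 0.8 -0.2  1.3] w 0.0869
turn [-0.11  0.15  0.03] shift [-5.72 20.73 -0.03] rows 6.0
turn [0. 0. 0.] shift [ 0.  -0.   8.3] rows 3.0
```

View pics/s4.png

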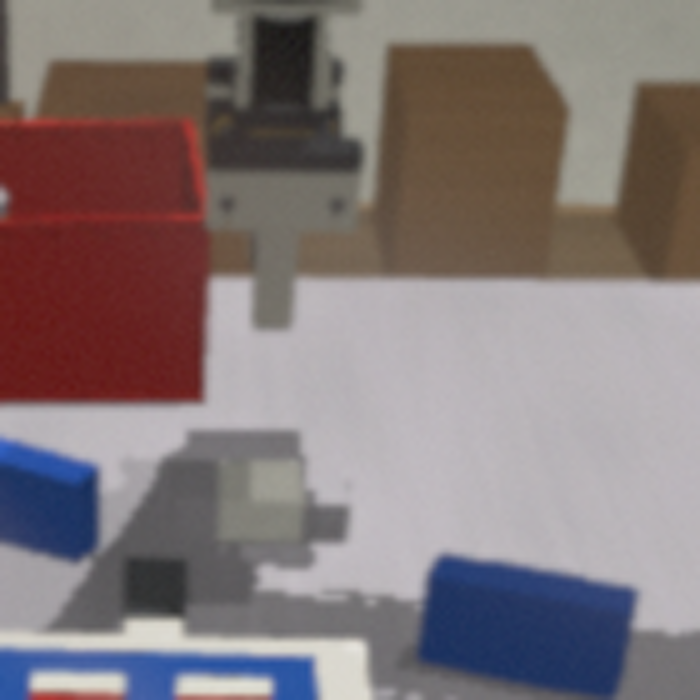

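The tin now lies flat on the table, its pale band at about (260,500) in the crop and clear of the look-alikes. Next is the clip handle.

Call:
{"method": "carry_out", "body": {
  "motion": [0, 0, 0, -0.95, 3.45, 0, 4, 0, 0, 0, -0.95, 3.45, 0, 4, 0, 0, 0, -0.95, 3.45, 0, 4, 0, 0, 0, -0.95, 3.45, 0, 4, 0, 0, 0, -0.95, 3.45, 0, 4, 0, 0, 0, -0.97, 3.48, 0, 4, 0, 0, 0, 0, 0, 2, 4, 0, 0, 0, 0, 0, 2, 4, 0, 0, 0, 0, 0, 2, 4, 0, 0, 0, 0, 0, 2, 4, 0, 0, 0, 0, 0, 0, 4, 0, 0, 0, 0, 0, 0, 4]
}}

```text
time_s: 8.82
tcp_pos: [0.5162, -0.1199, 0.0555]
eef_rot: [-180.0, -0.1, 180.0]
contact_force: [0.1, -0.7, 0.8]
gripper_width: 0.0397
```

```bash
python3 - <<'E'
from h import *
go(([.518,-.1205,.060],[180,0,180]))
d=cap("side"); save(d,"s5.png",(230,60,350,210),4)
d=cap("top"); save(d,"t5.png",(180,150,380,310),4)
im=d["pixels"]
E
```

```text
now t 8.82 [ 0.5162 -0.1199  0.0555] [-1.8e+02 -1.0e-01  1.8e+02] F [ 0.1 -0.7  0.8] w 0.0397
turn [-0.03 -0.14 -0.01] shift [-0.18 -0.06 -0.45] rows 1.0
```

View pics/s5.png

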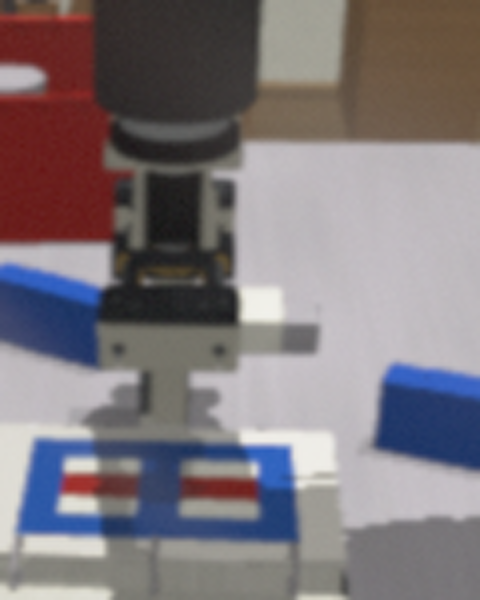

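The finger sits over the leaf's outer edge, in line with the clip at about (165,420). Closing on the handle.

Call:
{"method": "carry_out", "body": {
  "motion": [0, 0, 0, 0, 0, -0.2, 0.4, 0, 0, 0, 0, 0, 0, 0.4, 0, 0, 0, 0, 0, 0, 0.4, 0, 0, 0, 0, 0, 0, 0.4, 0, 0, 0, 0, 0, 0, 0.4, 0, 0, 0, 0, 0, 0, 0.4, 0, 0, 0, 0, 0, 0, 0.4],
  "grip_force": 20
}}

```text
time_s: 9.5
tcp_pos: [0.517, -0.1206, 0.0584]
eef_rot: [-179.9, 0.0, 180.0]
contact_force: [0.0, -4.5, 0.9]
gripper_width: 0.0085
```

```bash
python3 - <<'E'
from h import *
go()
p=np.array(r.get_state()["tcp_pos"]); c=np.array([p[0],.0535,.044])
A=Ro.from_euler("xyz",[180,0,180],degrees=True)
for th in (4,5):
    W=Ro.from_euler("x",-th,degrees=True); q=c+W.apply(p-c)
    print(th,"shift old axes",(A.inv().apply(q-p)*100).round(3),"new axes",((W*A).inv().apply(q-p)*100).round(3),"turn",(A.inv()*W*A).as_rotvec(degrees=True))
E
```

```text
now t 9.5 [ 0.517  -0.1206  0.0584] [-179.9    0.   180. ] F [ 0.  -4.5  0.9] w 0.0085
4 shift old axes [ 0.     0.143 -1.211] new axes [ 0.     0.058 -1.218] turn [ 4.00000000e+00 -4.89858720e-16 -2.99951957e-32]
5 shift old axes [ 0.     0.192 -1.512] new axes [ 0.     0.059 -1.523] turn [ 5.00000000e+00 -6.12323400e-16 -3.74939946e-32]
```

Call:
{"method": "carry_out", "body": {
  "motion": [4, 0, 0, 0, 0.14, -1.21, 0.4, 4, 0, 0, 0, 0.14, -1.21, 0.4, 4, 0, 0, 0, 0.14, -1.21, 0.4, 0, 0, 0, 0, 0, 0, 0.4]
}}

```text
time_s: 9.83
tcp_pos: [0.5169, -0.1132, 0.0956]
eef_rot: [-167.6, 0.0, -179.9]
contact_force: [4.6, -17.6, 6.2]
gripper_width: 0.0089
```

```bash
cat >> h.py <<'E'
def arc():
    s=r.get_state(); p=np.array(s["tcp_pos"]); th=np.degrees(np.arctan2(p[2]-.044,.0535-p[1]))
    go(); print("radius",np.hypot(p[2]-.044,.0535-p[1]),"angle-offset",th-np.degrees(np.arctan2(.0144,.1741)),"moment",np.round(s["moment"],2),"j",np.round(s["joints"],0))
E
python3 -c "
from h import *
arc()"
```

```text
now t 9.83 [ 0.5169 -0.1132  0.0956] [-167.6    0.  -179.9] F [  4.6 -17.6   6.2] w 0.0089
radius 0.1744853973570005 angle-offset 12.474860706825044 moment [-5.92 -1.56  0.2 ] j [  17.   14.  -36.   17.  -45. -119.]
```

Call:
{"method": "carry_out", "body": {
  "motion": [4, 0, 0, 0, 0.08, -1.21, 0.4, 4, 0, 0, 0, 0.1, -1.21, 0.4, 4, 0, 0, 0, 0.1, -1.21, 0.4, 4, 0, 0, 0, 0.1, -1.21, 0.4, 0, 0, 0, 0, 0, 0, 0.4]
}}

```text
time_s: 10.25
tcp_pos: [0.5171, -0.0932, 0.1389]
eef_rot: [-151.8, -0.0, -179.9]
contact_force: [2.2, -4.5, 3.5]
gripper_width: 0.009
```

```bash
python3 -c "
from h import *
arc()"
```

```text
now t 10.25 [ 0.5171 -0.0932  0.1389] [-151.8   -0.  -179.9] F [ 2.2 -4.5  3.5] w 0.009
radius 0.1746913107861127 angle-offset 28.18567920489726 moment [-0.29 -0.98  0.33] j [  28.   14.  -40.   31.  -55. -139.]
```

Call:
{"method": "carry_out", "body": {
  "motion": [4, 0, 0, 0, 0.12, -1.21, 0.4, 4, 0, 0, 0, 0.12, -1.21, 0.4, 4, 0, 0, 0, 0.12, -1.21, 0.4, 4, 0, 0, 0, 0.12, -1.21, 0.4, 4, 0, 0, 0, 0.12, -1.21, 0.4, 0, 0, 0, 0, 0, 0, 0.4]
}}

```text
time_s: 10.75
tcp_pos: [0.5173, -0.0524, 0.183]
eef_rot: [-131.8, -0.1, -179.9]
contact_force: [3.0, 0.9, 1.9]
gripper_width: 0.0086
```

```bash
python3 -c "
from h import *
arc()"
```

```text
now t 10.75 [ 0.5173 -0.0524  0.183 ] [-1.318e+02 -1.000e-01 -1.799e+02] F [3.  0.9 1.9] w 0.0086
radius 0.1747513359997777 angle-offset 47.95663207620821 moment [ 2.19 -0.62  0.49] j [  40.   19.  -38.   37.  -72. -154.]
```

Call:
{"method": "carry_out", "body": {
  "motion": [4, 0, 0, 0, 0.13, -1.21, 0.4, 4, 0, 0, 0, 0.13, -1.21, 0.4, 4, 0, 0, 0, 0.13, -1.21, 0.4, 0, 0, 0, 0, 0, 0, 0.4]
}}

```text
time_s: 11.08
tcp_pos: [0.5174, -0.0216, 0.2018]
eef_rot: [-119.8, -0.2, -179.9]
contact_force: [2.8, 1.0, 1.1]
gripper_width: 0.0088
```

```bash
python3 -c "
from h import *
arc()"
```

```text
now t 11.08 [ 0.5174 -0.0216  0.2018] [-119.8   -0.2 -179.9] F [2.8 1.  1.1] w 0.0088
radius 0.17479270698757224 angle-offset 59.81993243960963 moment [ 2.93 -0.62  0.72] j [  45.   25.  -36.   38.  -82. -160.]
```

Call:
{"method": "carry_out", "body": {
  "motion": [4, 0, 0, 0, 0.14, -1.21, 0.4, 4, 0, 0, 0, 0.14, -1.21, 0.4, 4, 0, 0, 0, 0.14, -1.21, 0.4, 4, 0, 0, 0, 0.14, -1.21, 0.4, 0, 0, 0, 0, 0, 0, 0.4]
}}

```text
time_s: 11.5
tcp_pos: [0.5176, 0.0245, 0.2163]
eef_rot: [-103.6, -0.2, -179.9]
contact_force: [3.6, 1.6, 2.2]
gripper_width: 0.0089
```

```bash
python3 -c "
from h import *
arc()"
```

```text
now t 11.5 [0.5176 0.0245 0.2163] [-103.6   -0.2 -179.9] F [3.6 1.6 2.2] w 0.0089
radius 0.1747596041984736 angle-offset 75.70961817963081 moment [ 2.61 -0.38  1.22] j [  51.   35.  -33.   38.  -94. -166.]
```

Call:
{"method": "carry_out", "body": {
  "motion": [0, 0, 0, 0, 0, 0, 4, 0, 0, 0, 0, 0, 0, 4, 0, 0, 0, 0, 0, 0, 4, 0, 0, 0, 0, 0, 0, 4, 0, 0, 0, 0, 0, -1.5, 4, 0, 0, 0, 0, 0, -2.5, 4, 0, 0, 0, 0, 0, -3, 4, 0, 0, 0, 0, -3, 0, 4, 0, 0, 0, 0, -4, 0, 2, 0, 0, 0, 0, -4, 0, 0, 0, 0, 0, 0, 0, 0, 0]
}}

```text
time_s: 12.42
tcp_pos: [0.5172, 0.063, 0.3473]
eef_rot: [-104.4, 0.4, 179.9]
contact_force: [1.0, 0.8, 0.7]
gripper_width: 0.0252
```

```bash
python3 - <<'E'
from h import *
go(([.518,.07,.32],[180,0,180]),([.518,-.08,.3],None),([.518,-.08,.15],None))
d=cap("side"); save(d,"s6.png",(180,60,380,260),4)
E
```

```text
now t 12.42 [0.5172 0.063  0.3473] [-104.4    0.4  179.9] F [1.  0.8 0.7] w 0.0252
turn [-75.62   0.26  -0.29] shift [-0.08  0.7   2.73] rows 11.0
turn [0. 0. 0.] shift [ -0. -15.   2.] rows 4.0
turn [0. 0. 0.] shift [ 0. -0. 15.] rows 4.0
```

View pics/s6.png

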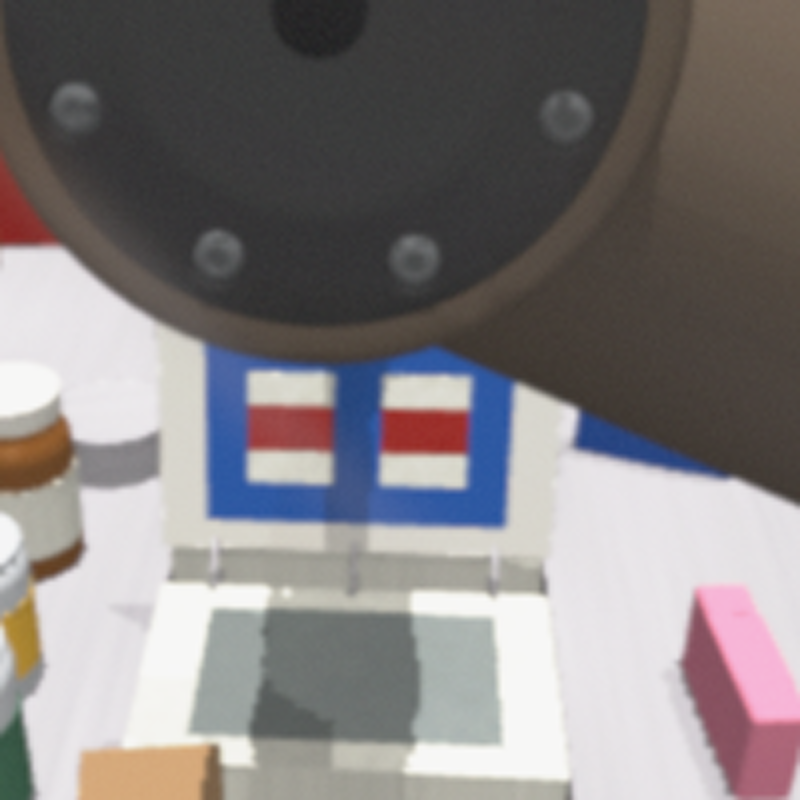

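The leaf stands at about 76°, its blue face toward the camera at (355,430). It stayed where I left it.

Call:
{"method": "carry_out", "body": {
  "motion": [-6.87, 0, 0, 0, 0, 0, 0, -6.87, 0, 0, 0, 0, 0, 0, -6.87, 0, 0, 0, 0, 0, 0, -6.87, 0, 0, 0, 0, 0, 0, -6.87, 0, 0, 0, 0, 0, 0, -6.87, 0, 0, 0, 0, 0, 0, -6.87, 0, 0, 0, 0, 0, 0, -6.87, 0, 0, 0, 0, 0, 0, -6.87, 0, 0, 0, 0, 0, 0, -6.87, 0, 0, 0, 0, 0, 0, -6.87, 0, 0, 0, 0, 0, 0, 0, 0, 0, 0, -3.7, 0.9, 0, 0, 0, 0, 0, -3.7, 0.9, 0, 0, 0, 0, 0, -3.7, 0.9, 0, 0, 0, 0, 0, -3.7, 0.9, 0, 0, 0, 0, 0, 0, 0, 0]
}}

```text
time_s: 13.8
tcp_pos: [0.5148, -0.089, 0.3046]
eef_rot: [-179.6, -0.1, 179.7]
contact_force: [-0.4, 1.3, -0.7]
gripper_width: 0.0005
```

```bash
python3 - <<'E'
from h import *
go(([.518,-.08,.15],[180,0,180]))
E
```

```text
now t 13.8 [ 0.5148 -0.089   0.3046] [-1.796e+02 -1.000e-01  1.797e+02] F [-0.4  1.3 -0.7] w 0.0005
turn [-0.43 -0.14 -0.29] shift [-0.32  0.9  15.46] rows 4.0
```

Call:
{"method": "carry_out", "body": {
  "motion": [-0.4, 0, -0.3, 0, 0.3, 3.2, 0, 0, 0, 0, -0.3, 0.3, 3.2, 0, 0, 0, 0, 0, 0, 3.3, 0, 0, 0, 0, 0, 0, 3.2, 0, 0, 0, 0, 0, 3, 0, 0, 0, 0, 0, 0, 2, 0, 0, 0, 0, 0, 0, 1, 0, 0, 0, 0, 0, 0, 1, 0, 0, 0, 0, 0, 0, 1, 0, 0, 0, 0, 0, 0, 1, 0, 0, 0, 0, 0, 0, 1, 0, 0, 0, 0, 0, 0, 1, 0, 0, 0, 0, 0, 0, 1, 0, 0, 0, 0, 0, 0, 0, 0, 0]
}}

```text
time_s: 14.97
tcp_pos: [0.5194, 0.0433, 0.1772]
eef_rot: [-180.0, 0.0, -179.7]
contact_force: [0.1, -0.4, 0.2]
gripper_width: -0.0
```

```bash
python3 - <<'E'
from h import *
go(([.518,.0305,.174],[180,0,180]))
E
```

```text
now t 14.97 [0.5194 0.0433 0.1772] [-180.     0.  -179.7] F [ 0.1 -0.4  0.2] w -0.0
turn [-0.    0.    0.33] shift [ 0.14 -1.28  0.32] rows 1.0
```

Call:
{"method": "carry_out", "body": {
  "motion": [0, 0, 0, 0, 1.2, 0.5, 0, 0, 0, 0, 0, 1.1, 0.25, 0, 0, 0, 0, 0, 1.1, 0.35, 0, 0, 0, 0, 0, 1.05, 0.45, 0, 0, 0, 0, 0, 1, 0.5, 0, 0, 0, 0, 0, 0.8, 0.8, 0, 0, 0, 0, 0, 0.8, 0.8, 0, 0, 0, 0, 0, 0.6, 0.9, 0, 0, 0, 0, 0, 0, 0, 0]
}}

```text
time_s: 15.72
tcp_pos: [0.5178, 0.1187, 0.1293]
eef_rot: [-179.9, -0.2, -179.7]
contact_force: [-0.1, -0.5, -0.7]
gripper_width: 0.0003
```

```bash
python3 - <<'E'
from h import *
go(([.518,.1321,.1015],[180,0,180]))
d=cap("side"); save(d,"s7.png",(180,60,380,260),4)
E
```

```text
now t 15.72 [0.5178 0.1187 0.1293] [-179.9   -0.2 -179.7] F [-0.1 -0.5 -0.7] w 0.0003
turn [-0.1  -0.18  0.3 ] shift [-0.02  1.34  2.78] rows 1.0
```

View pics/s7.png

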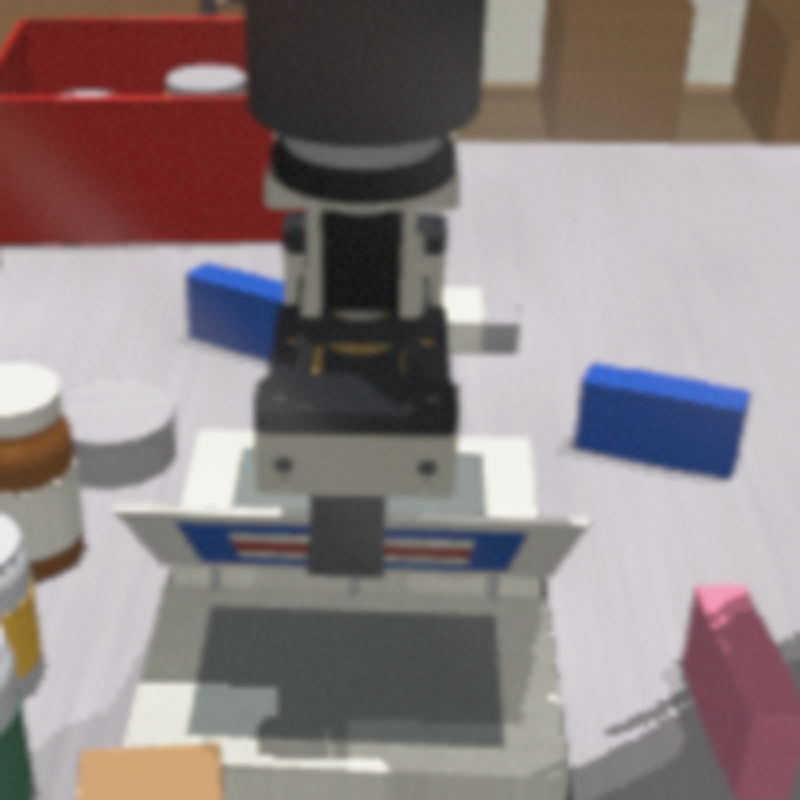

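The leaf leans over at about 130°, top edge at row 515, with the dark clip handle hanging toward the camera at (345,535). The lying tin is partly visible at (480,320). I keep following the arc.

Call:
{"method": "carry_out", "body": {
  "motion": [0, 0, 0, 0, 0.6, 0.8, 0, 0, 0, 0, 0, 0.4, 1, 0, 0, 0, 0, 0, 0.4, 1, 0, 0, 0, 0, 0, 0.2, 1, 0, 0, 0, 0, 0, 0.2, 1, 0, 0, 0, 0, 0, 0, 1, 0, 0, 0, 0, 0, 0, 1, 0, 0, 0, 0, 0, -0.2, 0.8, 0, 0, 0, 0, 0, -0.15, 0.6, 0, 0, 0, 0, 0, 0, 0, 0]
}}

```text
time_s: 16.6
tcp_pos: [0.5179, 0.1315, 0.0481]
eef_rot: [-179.9, -0.1, -179.8]
contact_force: [-0.1, 0.3, -0.1]
gripper_width: 0.0007
```

Call:
{"method": "carry_out", "body": {
  "motion": [0, 0, 0, 0, 0, 0.2, 0, 0, 0, 0, 0, 0, 0.15, 0, 0, 0, 0, 0, 0, 0, 0]
}}

```text
time_s: 16.85
tcp_pos: [0.5189, 0.1324, 0.0464]
eef_rot: [-180.0, 0.0, -179.7]
contact_force: [1.0, 0.5, 0.2]
gripper_width: 0.0003
```

Call:
{"method": "carry_out", "body": {
  "motion": [0, 0, 0, 0, 0, 0.15, 0, 0, 0, 0, 0, 0, 0.1, 0, 0, 0, 0, 0, 0, 0, 0]
}}

```text
time_s: 17.1
tcp_pos: [0.5192, 0.1326, 0.046]
eef_rot: [-180.0, 0.1, -179.7]
contact_force: [-8.0, -1.5, 21.2]
gripper_width: 0.0003
```

Call:
{"method": "carry_out", "body": {
  "motion": [0, 0, 0, 0, 0, -2, 0, 0, 0, 0, 0, 0, -4, 0, 0, 0, 0, 0, 0, -4, 0, 0, 0, 0, 0.85, -3.6, -0.7, 3, 0, 0, 0, 0.85, -3.6, -0.7, 8.7, 0, 0, 0, 0.85, -3.6, -0.7, 8.7, 0, 0, 0, 0.85, -3.6, -0.7, 8.7, 0, 0, 0, 0.85, -3.6, -0.7, 8.7, 0, 0, 0, 0.85, -3.6, 0, 8.7, 0, 0, 0, 0.85, -3.6, 0, 8.7, 0, 0, 0, 0, 0, 0, 8.7, 0, 0, 0, 0, 0, 0, 8.7]
}}

```text
time_s: 18.1
tcp_pos: [0.4601, -0.1213, 0.1792]
eef_rot: [-180.0, 0.1, -179.9]
contact_force: [0.3, 0.4, 0.4]
gripper_width: 0.0552
```

```bash
python3 - <<'E'
from h import *
go()
d=cap("top"); save(d,"t8.png",(180,140,380,290),4)
E
```

```text
now t 18.1 [ 0.4601 -0.1213  0.1792] [-1.800e+02  1.000e-01 -1.799e+02] F [0.3 0.4 0.4] w 0.0552
```

View pics/t8.png

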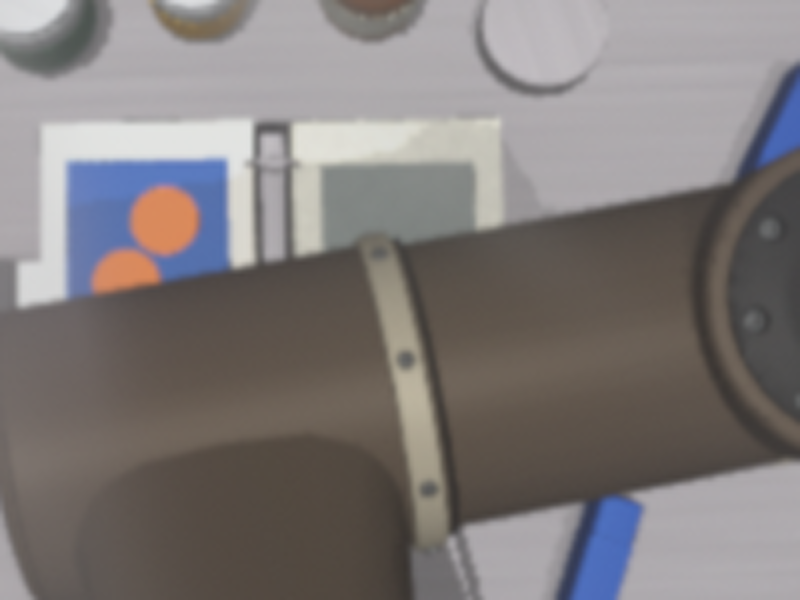

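The turned face shows (blue with orange discs at (165,220)) and lies flat on the left side. The arm hides the tin from above, so I'll locate it from the side view.

```bash
python3 - <<'E'
from h import *
d=cap("side")
f=lambda u,v,z: onz(d,(u+.5)/5-.5+240,(v+.5)/5-.5+40,z).round(3)
print("far top",f(275,458,.028),"front bottom",f(260,542,0),"band L/R",f(219,500,.02),f(304,500,.02),"R end",f(348,523,.014))
for y in (-.285,-.34): print(y,(proj(d,[[.46,y,.028],[.46,y,0]])-[240,40])*5)
im=d["pixels"]; cv2.imwrite("pics/now.png",im[:,:,::-1])
for c in (295,300): print(c,[tuple(map(int,im[v,c])) for v in range(126,156)][::1])
E
```

```text
far top [ 0.451 -0.343  0.028] front bottom [ 0.46  -0.285  0.   ] band L/R [ 0.486 -0.3    0.02 ] [ 0.434 -0.302  0.02 ] R end [ 0.409 -0.284  0.014]
-0.285 [[260.75840885 497.58659391]
 [258.41605754 539.70568698]]
-0.34 [[258.578844   457.59740687]
 [256.36120275 498.59231023]]
295 [(189, 184, 187), (189, 183, 187), (190, 184, 189), (189, 184, 188), (192, 187, 190), (207, 203, 202), (227, 226, 220), (236, 235, 228), (238, 237, 230), (239, 238, 231), (238, 238, 230), (239, 238, 231), (238, 238, 231), (232, 231, 223), (197, 196, 185), (155, 154, 145), (145, 144, 135), (143, 142, 133), (142, 142, 134), (143, 142, 133), (141, 139, 131), (144, 143, 137), (161, 158, 157), (188, 183, 186), (193, 188, 193), (195, 190, 195), (193, 188, 193), (191, 186, 191), (177, 173, 176), (138, 135, 137)]
300 [(187, 183, 187), (187, 183, 187), (188, 185, 187), (189, 185, 189), (190, 185, 188), (194, 189, 192), (206, 202, 202), (213, 210, 207), (212, 209, 205), (215, 213, 206), (218, 216, 211), (222, 220, 215), (222, 219, 214), (212, 210, 201), (182, 181, 174), (145, 144, 138), (129, 127, 122), (124, 123, 119), (120, 118, 115), (120, 119, 115), (119, 118, 113), (127, 125, 123), (154, 151, 152), (184, 181, 184), (196, 191, 196), (193, 188, 193), (195, 190, 195), (192, 186, 192), (178, 174, 178), (138, 133, 138)]
```

Call:
{"method": "carry_out", "body": {
  "motion": [0, 0, 0, 0, -3.84, 0, 8.7, 0, 0, 0, 0, -3.84, 0, 8.7, 0, 0, 0, 0, -3.84, 0, 8.7, 0, 0, 0, 0, -3.84, 0, 8.7, 0, 0, 0, 0, -3.84, 0, 8.7, 0, 0, 0, 0, 0, 0, 8.7, 0, 0, 0, 0, 0, 4, 8.7, 0, 0, 0, 0, 0, 4, 8.7, 0, 0, 0, 0, 0, 4, 8.7, 0, 0, 0, 0, 0, 3, 8.7, 0, 0, 0, 0, 0, 1.5, 8.7, 0, 0, 0, 0, 0, 0.7, 8.7, 0, 0, 0, 0, 0, 0, 8.7, 0, 0, 0, 0, 0, 0, 4, 0, 0, 0, 0, 0, 0, 4, 0, 0, 0, 0, 0, 0, 4, 0, 0, 0, 0, 0, 0, 4, 0, 0, 0, 0, 0, 0, 4, 0, 0, 0, 0, 0, 0, 4],
  "grip_force": 25
}}

```text
time_s: 19.78
tcp_pos: [0.4621, -0.312, 0.0078]
eef_rot: [-179.9, 0.1, -179.7]
contact_force: [-1.6, 1.0, 5.0]
gripper_width: 0.0551
```

```bash
python3 - <<'E'
from h import *
go(([.461,-.313,.18],None),([.519,.1345,.18],None),([.519,.1345,.06],[180,0,180]))
E
```

```text
now t 19.78 [ 0.4621 -0.312   0.0078] [-1.799e+02  1.000e-01 -1.797e+02] F [-1.6  1.   5. ] w 0.0551
turn [0. 0. 0.] shift [  0.08  -0.12 -17.22] rows 5.0
turn [0. 0. 0.] shift [-6.020e+00  4.472e+01 -4.000e-02] rows 11.0
turn [-0.06  0.09  0.28] shift [ 0. -0. 12.] rows 3.0
```

Call:
{"method": "carry_out", "body": {
  "motion": [0, 0, 0, 0, 0, -3, 4, 0, 0, 0, 0, 0, -4, 4, 0, 0, 0, 0, 0, -4, 4, 0, 0, 0, 0, 0, -4, 4, 0, 0, 0, -0.48, 3.72, 0, 4, 0, 0, 0, -0.48, 3.72, 0, 4, 0, 0, 0, -0.48, 3.72, 0, 4, 0, 0, 0, -0.48, 3.72, 0, 4, 0, 0, 0, -0.48, 3.72, 0, 4, 0, 0, 0, -0.48, 3.72, 0, 4, 0, 0, 0, -0.48, 3.72, 0, 4, 0, 0, 0, -0.48, 3.72, 0, 4, 0, 0, 0, -0.48, 3.72, 0, 4, 0, 0, 0, -0.48, 3.72, 0, 4, 0, 0, 0, -0.48, 3.72, 0, 4, 0, 0, 0, -0.48, 3.72, 0, 4, 0, 0, 0, 0, 0, 0, 4, 0, 0, 0, 0, 0, 3.5, 4, 0, 0, 0, 0, 0, 3.5, 4, 0, 0, 0, 0, 0, 0, 4]
}}

```text
time_s: 21.45
tcp_pos: [0.5127, 0.1331, 0.081]
eef_rot: [-179.7, -0.5, -179.8]
contact_force: [-2.2, -0.5, -3.1]
gripper_width: 0.0548
```

```bash
python3 - <<'E'
from h import *
go(([.519,.1345,.054],[180,0,180]))
E
```

```text
now t 21.45 [0.5127 0.1331 0.081 ] [-179.7   -0.5 -179.8] F [-2.2 -0.5 -3.1] w 0.0548
turn [-0.26 -0.52  0.21] shift [-0.63  0.14  2.7 ] rows 1.0
```

Call:
{"method": "carry_out", "body": {
  "motion": [0, 0, 0, 0, 0, 1, 4, 0, 0, 0, 0, 0, 0.8, 4, 0, 0, 0, 0, 0, 0.5, 4, 0, 0, 0, 0, 0, 0.3, 4, 0, 0, 0, 0, 0, 0, 4, 0, 0, 0, 0, 0, 0, 4]
}}

```text
time_s: 21.95
tcp_pos: [0.5174, 0.1351, 0.0614]
eef_rot: [-180.0, 0.0, -179.7]
contact_force: [0.2, 1.0, -1.5]
gripper_width: 0.0546
```

Call:
{"method": "carry_out", "body": {
  "motion": [0, 0, 0, 0, 0, 0.35, 4, 0, 0, 0, 0, 0, 0.2, 4, 0, 0, 0, 0, 0, 0.15, 4, 0, 0, 0, 0, 0, 0, 4, 0, 0, 0, 0, 0, 0, 4]
}}

```text
time_s: 22.37
tcp_pos: [0.517, 0.135, 0.0538]
eef_rot: [-180.0, 0.0, -179.7]
contact_force: [-0.3, -1.0, -0.4]
gripper_width: 0.0548
```

Call:
{"method": "carry_out", "body": {
  "motion": [0, 0, 0, 0, 0, 0.1, 4, 0, 0, 0, 0, 0, 0, 4, 0, 0, 0, 0, 0, 0, 4]
}}

```text
time_s: 22.62
tcp_pos: [0.517, 0.135, 0.0537]
eef_rot: [-180.0, 0.0, -179.7]
contact_force: [-4.4, 0.0, 11.4]
gripper_width: 0.0548
```

Contact. I'll release, go straight up, and move back out of the view.

Call:
{"method": "carry_out", "body": {
  "motion": [0, 0, 0, 0, 0, 0, 7.5, 0, 0, 0, 0, 0, 0, 7.5, 0, 0, 0, 0, 0, 0, 7.5, 0, 0, 0, 0, 0, 0, 7.5, 0, 0, 0, 0, 0, 0, 7.5, 0, 0, 0, 0, 0, -1, 7.5, 0, 0, 0, 0, 0, -3, 7.5, 0, 0, 0, 0, 0, -4, 7.5, 0, 0, 0, 0, 0, -4, 7.5, 0, 0, 0, 0, -4, -1, 7.5, 0, 0, 0, 0, -4, 0, 7.5, 0, 0, 0, 0, -4, 0, 7.5, 0, 0, 0, 0, -4, 0, 7.5, 0, 0, 0, 0, -4, 0, 7.5, 0, 0, 0, 0, -4, 0, 7.5, 0, 0, 0, 0, -4, 0, 7.5, 0, 0, 0, 0, -4, 0, 7.5, 0, 0, 0, 0, -4, 0, 7.5, 0, 0, 0, 0, -4, 0, 7.5, 0, 0, 0, 0, 0, 0, 7.5]
}}

```text
time_s: 24.28
tcp_pos: [0.5183, -0.2706, 0.1833]
eef_rot: [-179.9, -0.0, -180.0]
contact_force: [0.8, 1.0, 0.7]
gripper_width: 0.075
```

```bash
python3 - <<'E'
from h import *
go()
a=cap("side");b=cap("top")
A=cv2.resize(a["pixels"][110:290,180:380],None,fx=2,fy=2);B=cv2.resize(b["pixels"][150:270,100:300],None,fx=2,fy=2)
C=np.zeros((360,800,3),np.uint8);C[:,:400]=A;C[:240,400:]=B
cv2.imwrite("pics/fin.png",C[:,:,::-1])
m=[.5185,.1345]
print("leaf_mid in crop: side",(proj(a,[[*m,.046],[*m,.074]])-[180,110])*2,"top",(proj(b,[[*m,.074]])-[100,150])*2+[400,0])
E
```

```text
now t 24.28 [ 0.5183 -0.2706  0.1833] [-179.9   -0.  -180. ] F [0.8 1.  0.7] w 0.075
leaf_mid in crop: side [[176.3525281  231.46264335]
 [176.70516223 209.291207  ]] top [[631.75404704 120.1932165 ]]
```

View pics/fin.png

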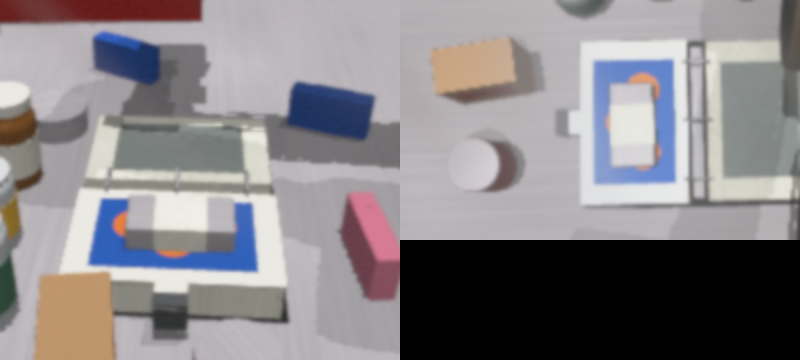

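The tin lies flat at the middle of the turned leaf. In the top view its centre is at (632,123), against (632,120) expected for the leaf's centre. The leaf is flat and the groceries are in place.

```bash
python3 -c "
from plant import r
print(r.close_job())"
```

```text
the job is handed in; nothing more can be done
None
```

The leaf is turned over and flat, the tin lies on its broad side on the middle of it, and the job is handed in. No verdict is reported.

- **What I did:**
  - I set the tin down standing on the bare table, let go, and tipped it flat there.
  - I lifted the leaf by its clip to about 76°, then pushed it on over along its arc with the shut fingers. I pressed it flat with 21 N at the leaf's nominal top height of 46 mm.
  - I then laid the tin on the leaf and backed the arm away.
- **Last checks:**
  - **Position:** In the final pictures the leaf looks flat, and the tin's centre is only a few millimetres from the leaf's centre, against 40 mm allowed.
  - **Bystanders:** The groceries in view looked unmoved, but I checked them by eye, not by measurement.
  - **Arm:** The gripper was clear of everything, at about 24 s of the 72 s allowed.
- **Not checked:** I had no reading of the leaf's joint angle, so "flat" rests on the pictures and the contact height. No check failed or disagreed.

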